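Check the starch, then hold the strainer at its notch

TASK

Check the starch before it is poured: pick up the thermometer wand, point it from in front at the dark round pad on the cooker's stub, with its lens a hand's breadth or less away and without touching the cooker, keep it steady there for a good second, and lay it back on the cork mat. Then take the strainer carriage by its upright tab and slide it along the rail, towards the clip with the two ridges above the glass bowl, until its ball clicks into the notch between the ridges, and finish while still holding the tab there, ready for the pour. Leave the bowl and everything else where it stands.

Things in the scene. Friction and masses are not known exactly. Their poses are not given: they have to be found in the camera images.
- mat: cork mat, 220 x 120 x 4 mm, fixed to the table; origin under its centre, x along its length, y across; the wand lies on it
- wand_mid (a point): middle of the loose thermometer wand (about half-way up and along): a white bar 26 mm wide (its y), 30 mm high (its z, up), reaching from 75 mm behind this point to 55 mm ahead of it, then a 23 mm round nose of 20 mm; 0.1 to 0.2 kg. Its x axis runs along the wand towards the lens. At the start it lies on the mat with this point 19 mm above the table, pointing away from the robot
- wand_lens (a point): the lens, centre of the end of the nose, 75 mm ahead of the wand's middle on the wand's long axis; the wand looks along its x axis
- patch (a point): centre of the face of the dark round pad, 40 mm across, on a short stub on the robot's side of the steel starch cooker, 115 mm above the table. Its x axis points level into the cooker: a wand aimed squarely at the pad has the same x direction. The fixed cooker is a cylinder 206 mm across and 200 mm high; its axis lies 124 mm behind the pad; its handles reach 136 mm either side at 137 mm height
- stand: fixed strainer stand: a level square rail along its y axis, 400 mm long, top 98 mm above the table, on two posts 190 mm either side of the middle; wooden base 60 x 420 mm. Origin on the table under the middle of the rail; x points away from the robot, y along the rail to the robot's left
- carriage (a joint): position of the strainer carriage along the rail from the rail's middle, m, growing along the stand's y, -0.13 to 0.13; starts near 0; friction about 1 N. The sprung ball under it meets a ridge 16 mm before the notch and is pushed over it with 8 to 12 N; past the crest, 8 mm before the notch, this falls to nothing or a pull of up to 3 N into the notch; leaving it takes 8 to 12 N too
- tab (a point): middle of the upright black grip tab on the carriage: 30 mm along the stand's x, 16 mm along the rail (y), standing free from 25 mm below this point (carriage top, 120 mm above the table) to 20 mm above it; axes as the stand's. A round strainer 110 mm across, rim 114 mm and bottom 80 mm above the table, hangs from the carriage, centred 110 mm along the stand's x
- ball (a point): point on the table straight below the carriage's ball (and below the middle of the tab); axes as the stand's. The ball itself, 10 mm across, runs about 100 mm above the table
- notch_mid (a point): point on the table straight below the notch, on the rail's line; axes as the stand's. The notch lies between two round ridges across the rail, crests 16 mm apart and 4.5 mm above the rail, on a brass clip 40 mm long, 50 to 95 mm left or right of the rail's middle. The ball is in the notch when right over this point. The glass bowl stands by it, 110 mm beyond the rail
- notch: the brass clip with the two ridges (fixed); same point and axes as notch_mid
- plain: the other brass clip on the rail, plain and without ridges (fixed, the carriage passes over it freely); origin on the table below its middle
- bowl: loose glass bowl, 140 mm across, 60 mm high, under where the strainer belongs; origin under its centre
- iron: steam iron standing on its sole, 230 x 110 x 141 mm, loose; origin under its middle
- spoon: wooden spoon lying on the table, 260 mm, loose; origin under its middle
- peg_a: blue clothes peg lying on the table, 72 x 14 x 10 mm, loose
- peg_b: another such blue clothes peg, loose
- peg_tub: white plastic tub with pegs, 120 mm across, about 100 mm high, loose; origin under its centre
- spray: spray bottle, 72 mm across, 197 mm high, loose; origin under its centre
- jug: clear plastic measuring mug, 84 mm across, 100 mm high, loose; origin under its centre
- cooker: the starch cooker (fixed); origin on the table on its axis
- wand: the thermometer wand itself; origin under its middle, 15 mm below wand_mid
Not all that is in view belongs to the job. Leave any purple or red look-alike of the wand alone.

How it is judged (in metres and radians):
On the way, in this order (a step that is already met when the one before it is completed fails the run):
1. the held wand points at the pad from in front, at most 160 mm off, steadily for 1 s (contact force between the fingers and wand above 0.5 N and x of patch in the frame of wand_lens between 0.005 and 0.16 m and y of patch in the frame of wand_lens between -0.016 and 0.016 m and z of patch in the frame of wand_lens between -0.016 and 0.016 m and angle between the x axis of wand_lens and the x axis of patch, either way round below 0.6 rad and linear speed of wand below 0.03 m/s), for 1 s.
2. the wand lies released on the mat (x of wand_mid in the frame of mat between -0.08 and 0.08 m and y of wand_mid in the frame of mat between -0.055 and 0.055 m and z of wand_mid in the frame of mat below 0.026 m and contact force between the fingers and wand below 0.1 N and linear speed of wand below 0.02 m/s), for 0.2 s.
3. the carriage is held with its ball in the notch (y of ball in the frame of notch_mid between -0.004 and 0.004 m and contact force between the fingers and carriage above 6 N and distance between the grasp point and tab below 0.035 m and velocity of joint carriage between -0.01 and 0.01 m/s), for 0.3 s.
At the end, for the whole second after the job is handed in: The fingers grip the carriage at its tab (over 6 N of contact, grasp point within 35 mm of the tab's middle), still, its ball within 4 mm of the middle of the notch along the rail; the wand lies at rest on the mat, released (its middle within 80 mm along and 55 mm across the mat's middle) (all of step 2 and all of step 3); the arm keeps its last pose, push and grip.
It fails at once if the bowl or another bystander is pushed more than 20 mm (distance of any of iron, spoon, peg_a, peg_b, peg_tub, spray, jug, bowl from where it was at the start of the episode above 0.02 m).
It fails at once if the wand touches the cooker (contact force between wand and cooker above 0.5 N).
It also fails if it takes over 58 s, if anything falls off the work surface, if the arm or the gripper's body presses on something with over 40 N, if the wrist force passes 120 N, or if a joint passes its speed limit or range.

ROBOT

A 7-joint arm with a two-finger parallel gripper is mounted at the origin on the work surface. World frame = base frame: x ahead of the robot, y to its left, z up, the work surface at z = 0. Lengths are in mm, angles in rad, forces in N, time in s.
With the tool pointing down it reaches from about 400 to 900 mm from the base axis. Payload 5.6 kg.
Tool frame: the origin (TCP) lies at the very end of the fingers, on their centre line; the grasp point (between the pads) lies hold_point_z behind it (hold_point_z is the distance from the TCP to the grasp point, in mm); z points along the fingers, y is the direction in which the jaws open and shut (so a half turn about z gives the same grasp; the last joint's range is limited). The gripper opens to 92 mm and grips with 3 to 60 N. Pads are 20 mm wide; open, the fingers measure 128 mm over their backs; the gripper's body (75 mm by 189 mm) begins 69 mm behind the grasp point.
Start: joints at [-1.288, 0.468, -0.012, 1.603, 0.006, 1.071, -0.056], TCP at [208.085, 615.8, 214.592] pointing down, gripper open.
Joint ranges: [-2.53, 2.53], [-0.31, 2.02], [-1.57, 1.55], [0.28, 2.44], [-1.29, 4.43], [0.15, 1.84], [-2.92, 2.92]. Speed limits (rad/s): [2.57, 2.57, 3.14, 3.14, 3.14, 3.14, 3.14].

INTERFACE

Orientations are given as a unit quaternion [x, y, z, w].
In Python, from rig import * gives the robot as it stands.
- The arm moves only by the tool apply_moves, never from a script. Its argument "motion" is text: rows parted by semicolons, each of 5 numbers parted by spaces: the shift along the tool's x, y, z in m, then the turn about the tool's z in degrees, then the finger opening in m, from 0 to 0.0919. In form: dx dy dz yaw claw; .... A call has exactly 5 rows; each row is the pose to reach, as a shift and turn from the pose commanded when the call began, along the tool's axes at that moment; what a row does not reach only later rows make up. A row lasts 1/10 s, in which the tool goes at most 50 mm and 8.59 degrees, less where a joint would pass 70% of its speed; a pose out of reach is approached as far as the arm can. A call with a gripper value outside its range is refused whole. The fingers move at their own pace and stop on an object; the grip force is fixed at half the most. Time passes only in rows, so rows that repeat a pose let the fingers close, or fill a call up. It gives the time, the measured TCP pose, the force and the opening at its end, in the units of the state.
- observe(): the state, without advancing time (a new reading comes with each control period).
- camera(name): name is "scene" or "top" or "wrist"; returns the picture (480x640x3 uint8, blue, green, red); there is no depth.
- camera_params(name): a dict with "fx", "fy", "cx", "cy" (pixels), "T" (4x4, takes a point from camera to world coordinates); the wrist camera has in their place "hand_eye" (4x4, takes a point from camera to tool coordinates, whose origin is the TCP and whose axes are the flange's). Camera axes: x right, y down, z forward; pixel columns grow to the right and rows downward; lengths in mm; the calibration is good to about 2 mm. A picture is of the moment at which its call begins: read the wrist's pose just before it. camera_params takes no time and is no camera call.
- finish_job(): hands the job in, once; it reports no verdict.
The state is a dict: "t": time; "joint_pos": joint angles; "joint_velocities": joint speeds; "joint_efforts": joint torques, N m; "eef_pos": TCP position; "tcp_rot": TCP orientation; "contact_force": force on the tool from outside, world axes, zero at the start; "ft_torque": the same for the moment, N m; "width": opening from 0.0 (shut) to 1.0 (fully open).
Only numpy, scipy, OpenCV 4.12 (cv2) and the standard library are available. Lean on these libraries where they do the work, as an engineer would, in place of code of your own. Each camera call takes 0.05 s, during which the arm holds its last target.

## Working session

There is one attempt and no reset: what is moved stays moved. The work goes in short steps, Python scripts to look and compute and a tool call to move; the robot and the scene stay as the last step left them, time stands still between calls to the robot, and variables do not carry over. Pictures are saved under pics/ and viewed, and the job is handed in when it is done.

Besides the shell and the picture viewer there is one more tool, called after "Emit:" as a command line: name --argument value ..., lists and objects as JSON in quotes. apply_moves: Moves the arm, as the interface text tells. Its arguments: {"type":"object","properties":{"motion":{"type":"string"}},"required":["motion"]}

```bash
mkdir -p pics; ls; python3 - <<'E'
from rig import *
import cv2
s=observe(); print(s)
for n in ("scene","top","wrist"):
    im=camera(n); cv2.imwrite(f"pics/{n}0.png",im); print(n,camera_params(n))
E
```

```text
pics
{'t': 0.0, 'joint_pos': array([-1.28801222,  0.46836654, -0.01161142,  1.60361868,  0.00605703,
        1.07140045, -0.0563184 ]), 'joint_velocities': array([ 0.00081447, -0.00018431, -0.00017498,  0.00187736, -0.00060182,
        0.00031415, -0.00063496]), 'joint_efforts': array([-1.90790711e-04, -5.20572996e+01, -1.26806652e-02, -2.43749660e+01,
       -5.65913308e-02,  1.72711402e-02,  1.64378944e-04]), 'eef_pos': array([207.92445987, 615.23179105, 213.64932218]), 'tcp_rot': array([ 1.62195952e-01,  9.86758177e-01, -8.77931112e-04, -5.84695383e-05]), 'contact_force': array([-0.3838918 ,  0.27494842, -0.96556978]), 'ft_torque': array([-0.03903008,  0.03960604,  0.06746265]), 'width': 0.9995507418291762}
scene {'fx': 591.9818703434357, 'fy': 591.9818703434357, 'cx': 321.32630343408954, 'cy': 241.72424976451214, 'T': array([[-7.03019069e-01,  4.67883005e-01, -5.35583497e-01,
         1.32572072e+03],
       [ 7.10880679e-01,  4.83847633e-01, -5.10431315e-01,
         7.22881472e+02],
       [ 2.03186700e-02, -7.39578908e-01, -6.72763101e-01,
         1.10755175e+03],
       [ 0.
[... 293 characters left out ...]
01,  2.38420027e-03,  9.63448372e-03,
        -4.41553537e+01],
       [-9.91178101e-03, -1.89605002e-01, -9.81810419e-01,
         1.29545027e+03],
       [ 0.00000000e+00,  0.00000000e+00,  0.00000000e+00,
         1.00000000e+00]])}
wrist {'fx': 368.76901756010136, 'fy': 368.76901756010136, 'cx': 316.45272050995817, 'cy': 239.55553955027383, 'hand_eye': array([[-1.36893688e-04, -9.61142166e-01, -2.76053833e-01,
         7.77613115e+01],
       [ 9.99999853e-01,  1.34734204e-05, -5.42805504e-04,
         1.22444743e-01],
       [ 5.25432647e-04, -2.76053866e-01,  9.61142022e-01,
        -1.70423273e+02],
       [ 0.00000000e+00,  0.00000000e+00,  0.00000000e+00,
         1.00000000e+00]])}
```

View pics/scene0.png

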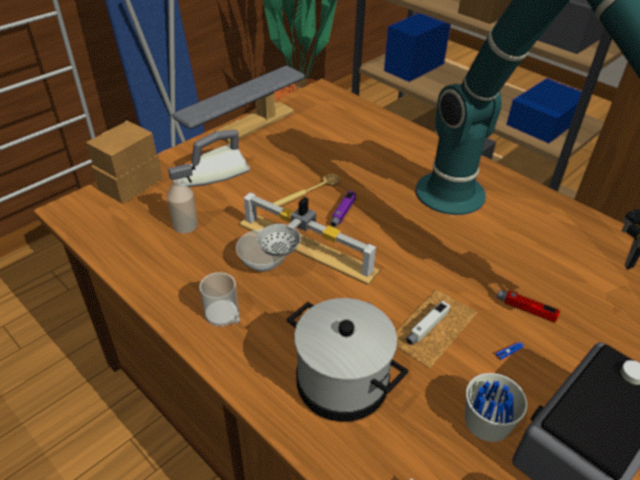

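View pics/top0.png

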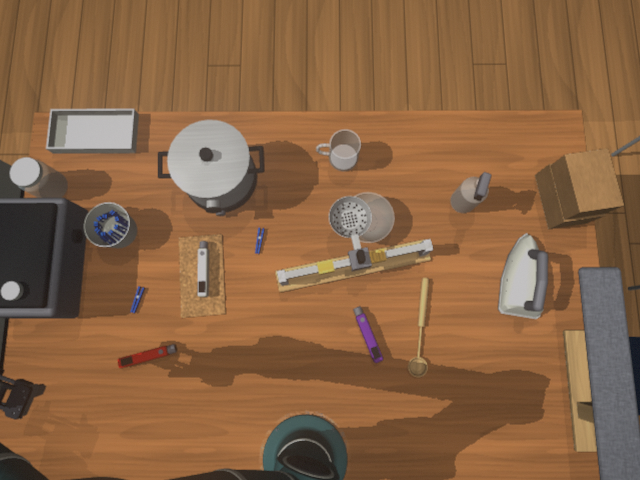

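```bash
python3 - <<'E'
import rig
print([n for n in dir(rig) if not n.startswith('__')]); print(getattr(rig,'hold_point_z',None))
E
```

```text
['PlanningError', 'camera', 'camera_params', 'finish_job', 'hold_point_z', 'observe']
18.700000000000003
```

```bash
python3 - <<'E'
import cv2
im=cv2.imread('pics/top0.png')
cv2.imwrite('pics/c1.png',cv2.resize(im[220:330,170:270],None,fx=5,fy=5,interpolation=cv2.INTER_CUBIC))
cv2.imwrite('pics/c2.png',cv2.resize(im[190:300,270:440],None,fx=4.7,fy=4.7,interpolation=cv2.INTER_CUBIC))
cv2.imwrite('pics/c3.png',cv2.resize(im[110:220,150:270],None,fx=5,fy=5,interpolation=cv2.INTER_CUBIC))
E
```

```text
(no output)
```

View pics/c1.png

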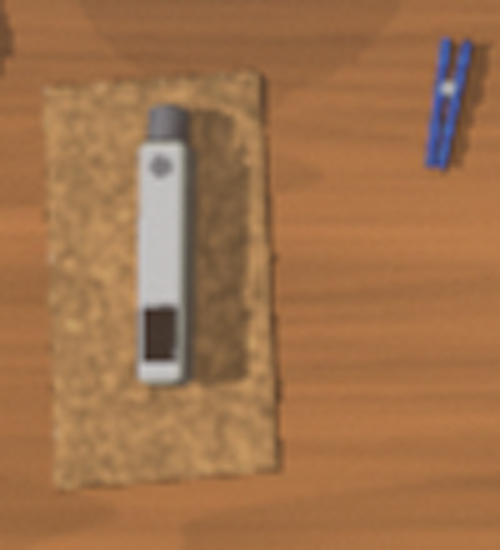

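View pics/c2.png

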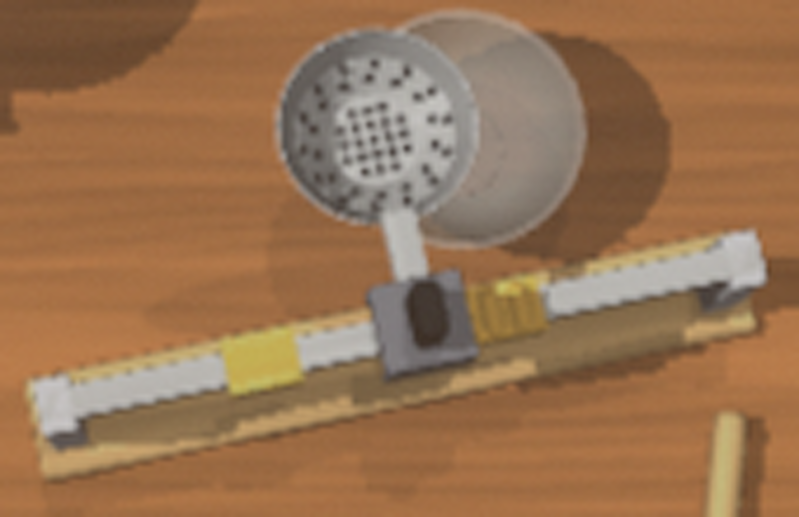

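View pics/c3.png

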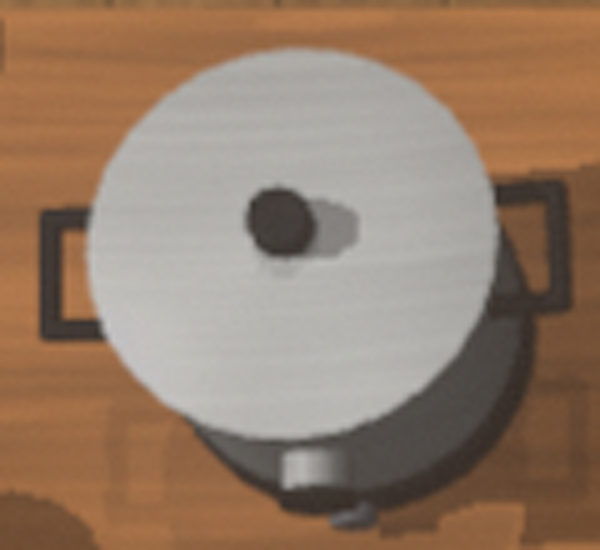

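```bash
cat > h.py <<'E'
from rig import *
import numpy as np
from scipy.spatial.transform import Rotation as R
def ray(n,px,z,T=None,p=None):
    p=p or camera_params(n); T=p['T'] if T is None else T
    d=T[:3,:3]@np.array([(px[0]-p['cx'])/p['fx'],(px[1]-p['cy'])/p['fy'],1]); o=T[:3,3]
    return o+d*(z-o[2])/d[2]
def proj(n,X,T=None):
    p=camera_params(n); T=p['T'] if T is None else T
    c=T[:3,:3].T@(np.asarray(X)-T[:3,3]); return np.array([c[0]/c[2]*p['fx']+p['cx'],c[1]/c[2]*p['fy']+p['cy']])
def wristT(s):
    T=np.eye(4);T[:3,:3]=R.from_quat(s['tcp_rot']).as_matrix();T[:3,3]=s['eef_pos'];return T@camera_params('wrist')['hand_eye']
E
python3 - <<'E'
from h import *
np.set_printoptions(precision=1,suppress=True)
c1=lambda a,b:(170+a/5,220+b/5); c2=lambda a,b:(270+a/4.7,190+b/4.7); c3=lambda a,b:(150+a/5,110+b/5)
print('wand rear top',ray('top',c1(162,374),34),'front top',ray('top',c1(163,143),34), 'nose',ray('top',c1(167,107),25))
for q in [(45,88),(262,72),(280,470),(55,488)]: print('mat',ray('top',c1(*q),4))
c=ray('top',c3(293,243),200); hl=ray('top',c3(50,275),137); hr=ray('top',c3(560,245),137)
print('cooker',c,hl,hr,(hl+hr)/2)
y=(hl-hr)[:2];y/=np.linalg.norm(y);x=np.array([y[1],-y[0]]);print('x',x,'patch',c[:2]-124*x, (hl+hr)[:2]/2-124*x)
print('pad px',ray('top',c3(317,497),115),ray('top',c3(317,508),95),ray('top',c3(317,486),135))
# stand
a=ray('top',c2(52,392),98);b=ray('top',c2(742,258),98);print('rail ends',a,b,np.linalg.norm(a-b))
print('tab top',ray('top',c2(427,298),165),'notch',ray('top',c2(510,308),100),'plain',ray('top',c2(262,360),100))
print('bowl',ray('top',c2(475,128),60))
E
```

```text
wand rear top [408.3 270.7  34. ] front top [531.9 275.7  34. ] nose [553.3 276.7  25. ]
mat [568.2 350.    4. ]
mat [577.  230.3   4. ]
mat [359.4 212.6   4. ]
mat [349.9 332.8   4. ]
cooker [723.5 229.  200. ] [730.7 368.4 137. ] [745.7 108.  137. ] [738.2 238.2 137. ]
x [1.  0.1] patch [599.7 221.9] [614.4 231. ]
pad px [619.1 232.1 115. ] [618.4 236.6  95. ] [619.5 227.7 135. ]
rail ends [456.7  58.5  98. ] [ 528.8 -313.6   98. ] 379.07968651395134
tab top [ 496.1 -137.6  165. ] notch [ 501.4 -187.5  100. ] plain [473.5 -54.  100. ]
bowl [ 610.8 -175.1   60. ]
```

```bash
cat >> h.py <<'E'
def shift(target,s=None,yaw=None,pos=None):
    s=s or observe(); M=R.from_quat(s['tcp_rot']).as_matrix(); p=np.array(s['eef_pos'] if pos is None else pos)
    d=M.T@(np.array(target)-p)
    cy=np.degrees(np.arctan2(M[1,1],M[0,1]))
    out='shift mm %s ; tool y yaw now %.2f'%(np.round(d,1),cy)
    if yaw is not None: out+=' turn %.2f'%(-((yaw-cy+180)%360-180))
    print(out); return d
E
python3 - <<'E'
from h import *
shift((240,400,215),yaw=92.4,pos=[208.1,615.8,214.6])
E
```

```text
shift mm [-9.930e+01 -1.942e+02 -1.000e-01] ; tool y yaw now 71.33 turn -21.07
```

Emit:
apply_moves --motion "-0.02 -0.039 0 -5 0.0919; -0.04 -0.078 0 -10 0.0919; -0.06 -0.117 0 -15 0.0919; -0.08 -0.156 0 -20 0.0919; -0.1 -0.194 0 -21.1 0.0919"

```text
t: 0.65
eef_pos: [240.7, 398.0, 214.3]
tcp_rot: [-0.022, 1.0, -0.0, -0.0]
contact_force: [0.7, 0.4, 0.4]
width: 1.0
```

```bash
python3 - <<'E'
from h import *
shift((430,273,215),yaw=92.4)
E
```

```text
shift mm [-183.5 -133.3   -0.6] ; tool y yaw now 92.56 turn 0.16
```

Emit:
apply_moves --motion "-0.037 -0.027 0 0 0.0919; -0.074 -0.053 0 0 0.0919; -0.11 -0.08 0 0 0.0919; -0.147 -0.107 0 0 0.0919; -0.183 -0.133 0 0 0.0919"

```text
t: 1.15
eef_pos: [430.5, 273.5, 214.7]
tcp_rot: [-0.021, 1.0, 0.0, 0.0]
contact_force: [-0.3, 0.3, -0.1]
width: 0.998
```

```bash
python3 - <<'E'
from h import *
import cv2
s=observe();np.save('s1.npy',wristT(s));print(s['eef_pos'],s['tcp_rot'])
cv2.imwrite('pics/w1.png',camera('wrist'))
E
```

```text
[430.5104191  273.47951918 214.73412994] [-2.11103455e-02  9.99777136e-01  1.00370739e-04  1.46024000e-04]
```

View pics/w1.png

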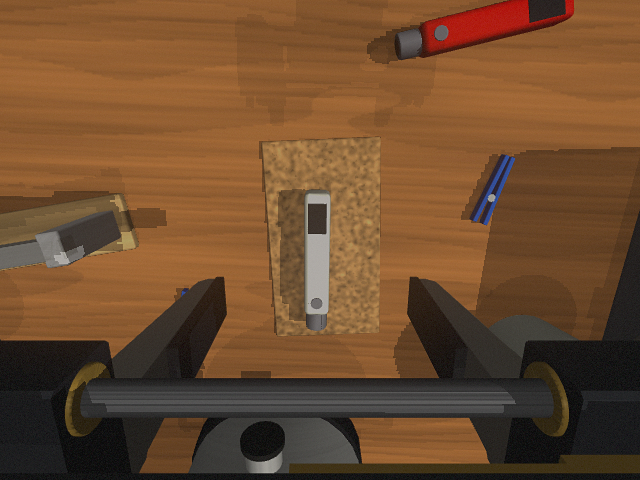

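```bash
python3 - <<'E'
from h import *
T=np.load('s1.npy')
for px,z in [((317,194),34),((316,312),34),((316,329),22)]: print(ray('wrist',px,z,T).round(1))
for px in [(262,142),(380,137),(379,333),(275,335)]: print('mat',ray('wrist',px,4,T).round(1))
E
```

```text
[408.3 273.   34. ]
[532.7 277.2  34. ]
[559.5 278.3  22. ]
mat [363.2 216.1   4. ]
mat [353.4 333.5   4. ]
mat [571.8 352.    4. ]
mat [579.5 231.5   4. ]
```

```bash
python3 - <<'E'
from h import *
shift((480,274.3,9),yaw=92.2)
E
```

```text
shift mm [-42.3   5.3 206.1] ; tool y yaw now 91.91 turn -0.29
```

Emit:
apply_moves --motion "-0.025 0.003 0.04 0 0.0919; -0.047 0.003 0.08 0 0.0919; -0.049 0.003 0.125 0 0.0919; -0.049 0.003 0.17 0 0.0919; -0.049 0.003 0.206 0 0.0919"

```text
t: 1.7
eef_pos: [477.0, 279.4, 5.9]
tcp_rot: [-0.021, 1.0, -0.001, -0.001]
contact_force: [0.1, -1.1, 1.1]
width: 1.0
```

```bash
python3 - <<'E'
from h import *
import cv2
shift((480,274.3,9),yaw=92.2); print(observe()['eef_pos'])
cv2.imwrite('pics/w2.png',camera('wrist'))
E
```

```text
shift mm [-2.8 -5.2 -3.1] ; tool y yaw now 92.41 turn 0.21
[476.99357875 279.40150509   5.94682148]
```

View pics/w2.png

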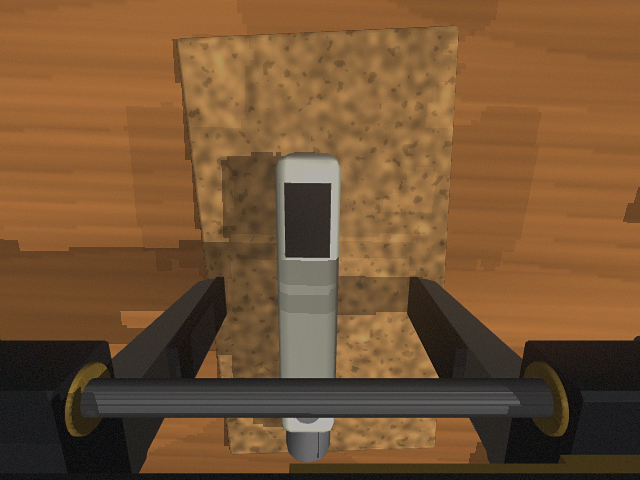

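Emit:
apply_moves --motion "-0.003 -0.005 -0.003 0 0.0919; -0.003 -0.005 -0.003 0 0.01; -0.003 -0.005 -0.003 0 0.01; -0.003 -0.005 -0.003 0 0.01; -0.003 -0.005 -0.003 0 0.01"

```text
t: 2.25
eef_pos: [481.1, 275.4, 11.9]
tcp_rot: [-0.021, 1.0, 0.0, 0.0]
contact_force: [-0.4, -0.1, -0.4]
width: 0.674
```

Emit:
apply_moves --motion "0 0 0 0 0.01; 0 0 0 0 0.01; 0 0 -0.005 0 0.01; 0 0 -0.015 0 0.01; 0 0 -0.03 0 0.01"

```text
t: 2.75
eef_pos: [480.9, 274.8, 42.1]
tcp_rot: [-0.021, 1.0, -0.0, -0.0]
contact_force: [0.2, 0.1, 0.0]
width: 0.235
```

```bash
python3 - <<'E'
from h import *
import cv2
s=observe();print(s['eef_pos'],s['width'],s['contact_force']);np.save('s3.npy',wristT(s))
cv2.imwrite('pics/w3.png',camera('wrist'))
E
```

```text
[480.85050344 274.84473925  42.12268818] 0.23506393161073638 [0.18967901 0.10570501 0.00261373]
```

View pics/w3.png

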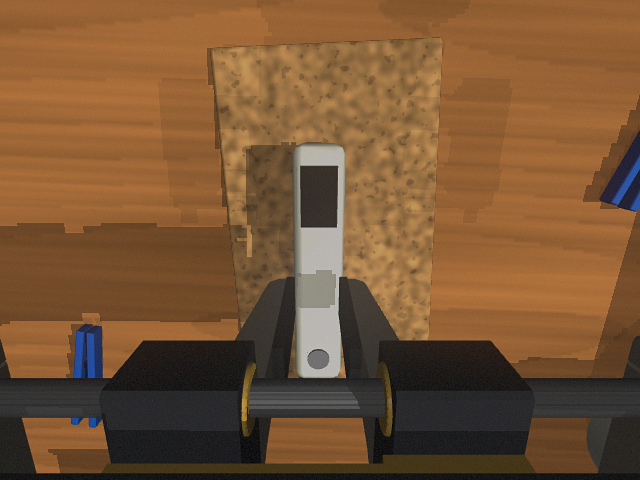

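Emit:
apply_moves --motion "0 0 0 0 0.06; 0 0 0 0 0.06; 0 0 0 0 0.06; 0 0 0 0 0.06; 0 0 0 0 0.06"

```text
t: 3.3
eef_pos: [481.0, 274.9, 41.2]
tcp_rot: [-0.021, 1.0, -0.0, -0.0]
contact_force: [0.6, 0.0, 0.3]
width: 0.607
```

Emit:
apply_moves --motion "0 0 0.01 0 0.06; 0 0 0.02 0 0.06; 0 0 0.032 0 0.01; 0 0 0.032 0 0.01; 0 0 0.032 0 0.01"

```text
t: 3.8
eef_pos: [480.8, 274.7, 8.8]
tcp_rot: [-0.021, 1.0, -0.0, -0.001]
contact_force: [0.8, -0.2, 1.1]
width: 0.413
```

Emit:
apply_moves --motion "0 0 0 0 0.01; 0 0 0 0 0.01; 0 0 0 0 0.01; 0 0 0 0 0.01; 0 0 0 0 0.01"

```text
t: 4.3
eef_pos: [481.3, 275.2, 9.9]
tcp_rot: [-0.021, 1.0, 0.0, 0.0]
contact_force: [0.6, 0.2, 1.1]
width: 0.282
```

Emit:
apply_moves --motion "0 0 0 0 0.01; 0 0 0 0 0.01; 0 0 -0.005 0 0.01; 0 0 -0.015 0 0.01; 0 0 -0.03 0 0.01"

```text
t: 4.8
eef_pos: [480.7, 274.7, 39.9]
tcp_rot: [-0.021, 1.0, -0.0, -0.001]
contact_force: [-0.1, 0.2, -1.2]
width: 0.285
```

```bash
python3 - <<'E'
from h import *
import cv2
s=observe();print(s['eef_pos'],s['width'],s['contact_force']);np.save('s4.npy',wristT(s))
cv2.imwrite('pics/w4.png',camera('wrist'))
E
```

```text
[480.71019836 274.71956053  39.92377399] 0.28493198438745077 [-0.11906705  0.18013646 -1.16704359]
```

View pics/w4.png

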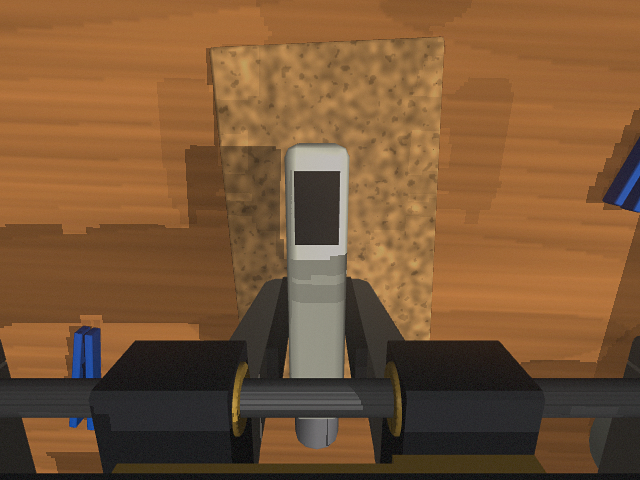

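```bash
python3 - <<'E'
from h import *
import cv2
T=np.load('s4.npy')
print('rear',ray('wrist',(318,146),64.5,T).round(1),ray('wrist',(317,447),50,T).round(1))
im=cv2.imread('pics/top0.png')[110:220,150:270]; im=cv2.resize(im,None,fx=5,fy=5,interpolation=cv2.INTER_CUBIC)
P=np.array([614.5,231,0.]);yaw=np.radians(3.3);X=np.array([np.cos(yaw),np.sin(yaw),0]);Y=np.array([-X[1],X[0],0]);Z=np.array([0,0,1])
C=P+124*X
def dr(pts,col):
    q=np.array([(proj('top',p)-[150,110])*5 for p in pts]).astype(int); cv2.polylines(im,[q],True,col,1)
t=np.linspace(0,2*np.pi,60)
dr([C+200*Z+103*(np.cos(a)*X+np.sin(a)*Y) for a in t],(0,255,0))
dr([C+103*(np.cos(a)*X+np.sin(a)*Y) for a in t],(0,0,255))
dr([P+115*Z+20*(np.cos(a)*Z+np.sin(a)*Y) for a in t],(255,0,0))
dr([C+137*Z+136*Y,C+137*Z-136*Y],(0,255,255))
cv2.imwrite('pics/ov.png',im)
E
```

```text
rear [407.6 272.2  64.5] [565.3 278.5  50. ]
```

View pics/ov.png

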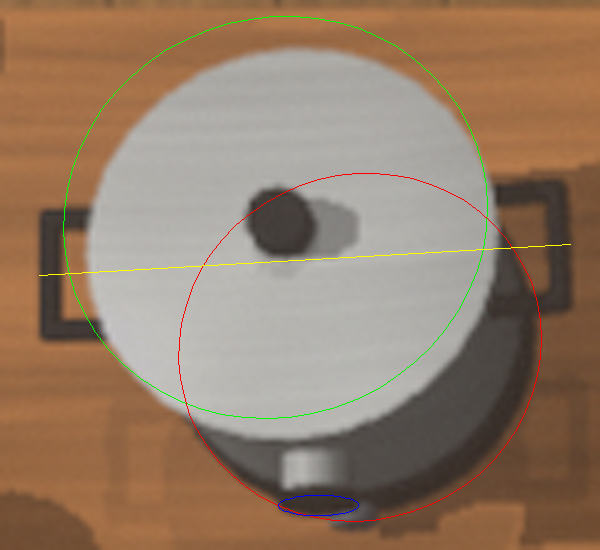

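```bash
python3 - <<'E'
from h import *
shift((457,224.7,105.5),yaw=92.7)
E
```

```text
shift mm [ 27.5 -49.9 -62.9] ; tool y yaw now 92.42 turn -0.28
```

Emit:
apply_moves --motion "0.008 0 -0.03 0 0.01; 0.018 -0.02 -0.055 0 0.01; 0.025 -0.04 -0.064 0 0.01; 0.026 -0.05 -0.064 0 0.01; 0.026 -0.05 -0.064 0 0.01"

```text
t: 5.35
eef_pos: [457.7, 222.8, 104.1]
tcp_rot: [-0.02, 1.0, 0.0, 0.0]
contact_force: [-0.6, -0.4, -1.6]
width: 0.28
```

```bash
python3 - <<'E'
from h import *
import cv2
s=observe();print(s['eef_pos'],s['width'],s['contact_force']);np.save('s5.npy',wristT(s))
cv2.imwrite('pics/w5.png',camera('wrist'))
t=camera('top');cv2.imwrite('pics/t5.png',cv2.resize(t[110:310,120:320],None,fx=3,fy=3,interpolation=cv2.INTER_CUBIC))
E
```

```text
[457.73780138 222.79856968 104.06703917] 0.2800822830611013 [-0.61865672 -0.36602774 -1.56063615]
```

View pics/w5.png

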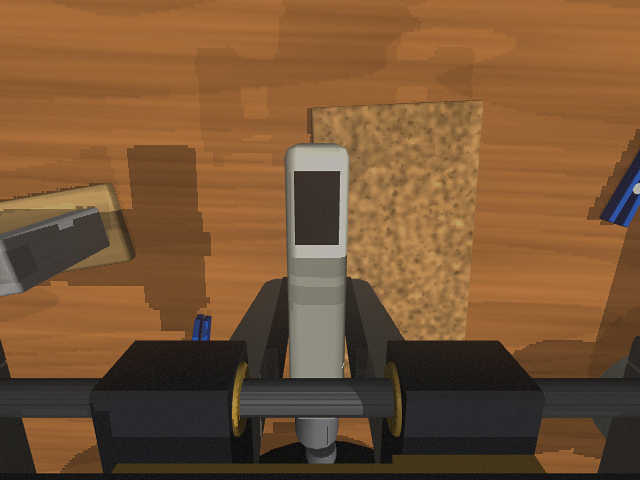

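View pics/t5.png

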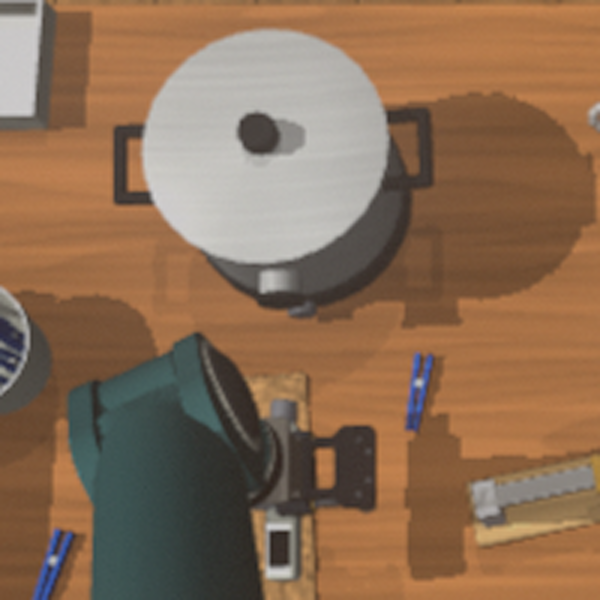

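Emit:
apply_moves --motion "0 0.003 -0.001 0 0.01; 0 0.003 -0.001 0 0.01; 0 0.003 -0.001 0 0.01; 0 0.003 -0.001 0 0.01; 0 0.003 -0.001 0 0.01"

```text
t: 5.95
eef_pos: [457.2, 227.1, 104.4]
tcp_rot: [-0.021, 1.0, -0.0, -0.0]
contact_force: [0.7, 0.3, -1.4]
width: 0.279
```

Emit:
apply_moves --motion "0 0 0 0 0.01; 0 0 0 0 0.01; 0 0 0 0 0.01; 0 0 0 0 0.01; 0 0 0 0 0.01"

```text
t: 6.45
eef_pos: [457.2, 227.0, 104.6]
tcp_rot: [-0.021, 1.0, 0.0, 0.0]
contact_force: [0.1, -0.0, -1.8]
width: 0.281
```

Emit:
apply_moves --motion "0 0 0 0 0.01; 0 0 0 0 0.01; 0 0 0 0 0.01; 0 0 0 0 0.01; 0 0 0 0 0.01"

```text
t: 6.95
eef_pos: [457.2, 227.0, 104.6]
tcp_rot: [-0.021, 1.0, -0.0, 0.0]
contact_force: [-0.6, -0.4, -0.7]
width: 0.281
```

Emit:
apply_moves --motion "0 0 0 0 0.01; 0 0 0 0 0.01; 0 0 0 0 0.01; 0 0 0 0 0.01; 0 0 0 0 0.01"

```text
t: 7.45
eef_pos: [457.2, 227.0, 104.6]
tcp_rot: [-0.021, 1.0, -0.0, 0.0]
contact_force: [-0.6, -1.0, -0.9]
width: 0.281
```

```bash
python3 - <<'E'
from h import *
import cv2
s=observe();print(s['eef_pos'],s['width']);np.save('s6.npy',wristT(s))
t=camera('top');cv2.imwrite('pics/t6.png',cv2.resize(t[190:310,160:260],None,fx=5,fy=5,interpolation=cv2.INTER_CUBIC))
t=camera('scene');cv2.imwrite('pics/sc6.png',cv2.resize(t[240:440,260:520],None,fx=3,fy=3,interpolation=cv2.INTER_CUBIC))
w=camera('wrist');cv2.imwrite('pics/w6.png',cv2.resize(w[380:480,220:420],None,fx=4,fy=4,interpolation=cv2.INTER_CUBIC))
E
```

```text
[457.2418822  227.01710154 104.60796049] 0.2807533124465438
```

View pics/t6.png

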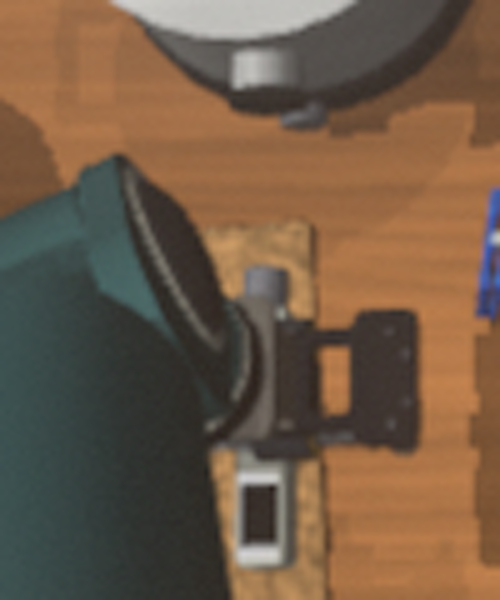

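View pics/sc6.png

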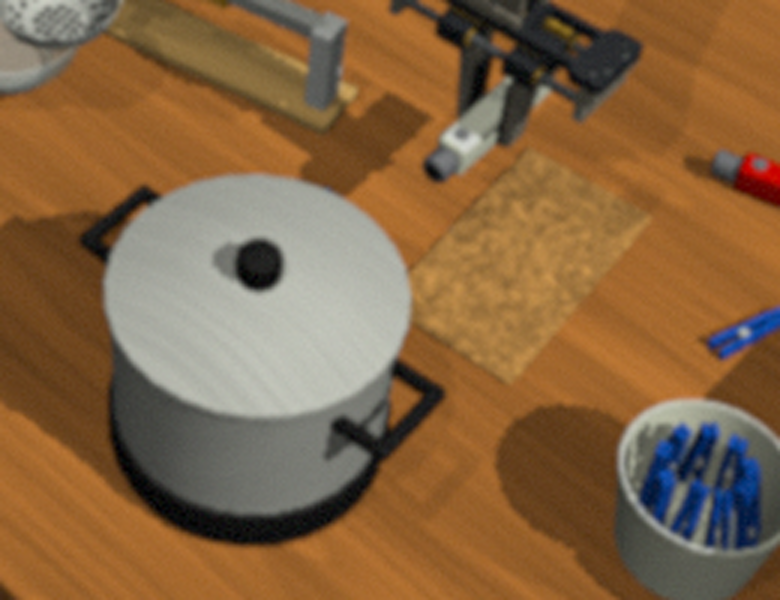

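View pics/w6.png

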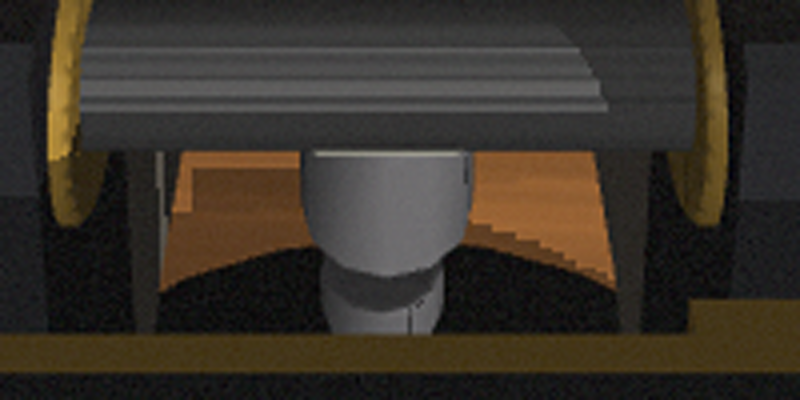

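Emit:
apply_moves --motion "-0.01 0.02 0.01 0 0.01; -0.02 0.04 0.03 0 0.01; -0.026 0.047 0.055 0 0.01; -0.026 0.047 0.075 0 0.01; -0.026 0.047 0.086 0 0.01"

```text
t: 8.1
eef_pos: [480.4, 274.8, 16.8]
tcp_rot: [-0.021, 1.0, -0.001, -0.001]
contact_force: [-0.3, 0.0, -0.6]
width: 0.282
```

Emit:
apply_moves --motion "0 0 0.003 0 0.01; 0 0 0.006 0 0.01; 0 0 0.009 0 0.01; 0 0 0.009 0 0.01; 0 0 0.009 0 0.01"

```text
t: 8.6
eef_pos: [481.6, 275.2, 10.2]
tcp_rot: [-0.021, 1.0, 0.0, 0.0]
contact_force: [0.4, -0.4, -1.8]
width: 0.281
```

Emit:
apply_moves --motion "0 0 0.001 0 0.01; 0 0 0.001 0 0.01; 0 0 0.001 0 0.06; 0 0 0.001 0 0.06; 0 0 0.001 0 0.06"

```text
t: 9.1
eef_pos: [481.4, 275.2, 8.7]
tcp_rot: [-0.021, 1.0, 0.0, 0.0]
contact_force: [-0.3, 0.0, -0.1]
width: 0.519
```

Emit:
apply_moves --motion "0 0 0 0 0.06; 0 0 0 0 0.06; 0 0 -0.03 0 0.06; 0 0 -0.07 0 0.06; 0 0 -0.12 0 0.06"

```text
t: 9.6
eef_pos: [480.0, 274.3, 128.4]
tcp_rot: [-0.021, 1.0, -0.001, -0.002]
contact_force: [0.4, 0.3, -0.7]
width: 0.656
```

```bash
python3 - <<'E'
from h import *
import cv2
s=observe();print(s['eef_pos'],s['width']);np.save('s7.npy',wristT(s))
cv2.imwrite('pics/w7.png',camera('wrist'))
E
```

```text
[479.9678086  274.28352921 128.39664838] 0.6556140794883888
```

View pics/w7.png

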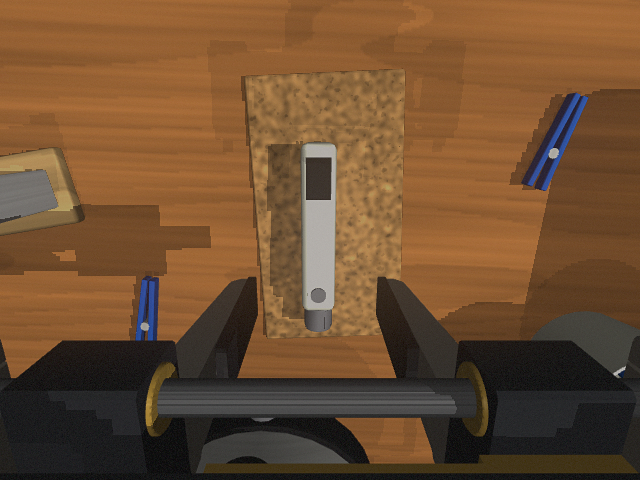

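```bash
python3 - <<'E'
from h import *
d=shift((485,-130,235),yaw=101); print(np.linalg.norm(d))
E
```

```text
shift mm [  16.  -406.2 -100.1] ; tool y yaw now 92.40 turn -8.60
418.67991470002227
```

Emit:
apply_moves --motion "0 -0.01 -0.045 0 0.06; 0.002 -0.045 -0.075 -2 0.06; 0.004 -0.09 -0.09 -4 0.06; 0.006 -0.138 -0.1 -6 0.06; 0.008 -0.186 -0.106 -8.6 0.06"

```text
t: 10.15
eef_pos: [481.3, 87.4, 235.7]
tcp_rot: [-0.097, 0.995, 0.0, 0.001]
contact_force: [1.1, 0.1, 0.3]
width: 0.651
```

```bash
python3 - <<'E'
from h import *
d=shift((485,-130,235),yaw=101); print(np.linalg.norm(d))
E
```

```text
shift mm [  38.5 -214.     0.5] ; tool y yaw now 101.16 turn 0.16
217.44124747275808
```

Emit:
apply_moves --motion "0.008 -0.045 0 0 0.06; 0.016 -0.09 0 0 0.06; 0.024 -0.135 0 0 0.06; 0.032 -0.18 0 0 0.06; 0.038 -0.214 0 0 0.06"

```text
t: 10.65
eef_pos: [484.3, -131.5, 234.7]
tcp_rot: [-0.095, 0.995, -0.0, 0.0]
contact_force: [1.0, -0.1, -0.6]
width: 0.65
```

Emit:
apply_moves --motion "0 0 0 0 0.06; 0 0 0 0 0.06; 0 0 0 0 0.06; 0 0 0 0 0.06; 0 0 0 0 0.06"

```text
t: 11.15
eef_pos: [484.9, -127.1, 234.5]
tcp_rot: [-0.097, 0.995, 0.0, 0.0]
contact_force: [0.3, 0.7, -0.1]
width: 0.656
```

```bash
python3 - <<'E'
from h import *
import cv2
s=observe();print(s['eef_pos'],s['width'],s['tcp_rot']);np.save('s8.npy',wristT(s))
cv2.imwrite('pics/w8.png',camera('wrist'))
E
```

```text
[ 484.92340128 -127.13905027  234.54166993] 0.6560937096370316 [-9.72378488e-02  9.95261160e-01  1.52562138e-04  1.43267213e-05]
```

View pics/w8.png

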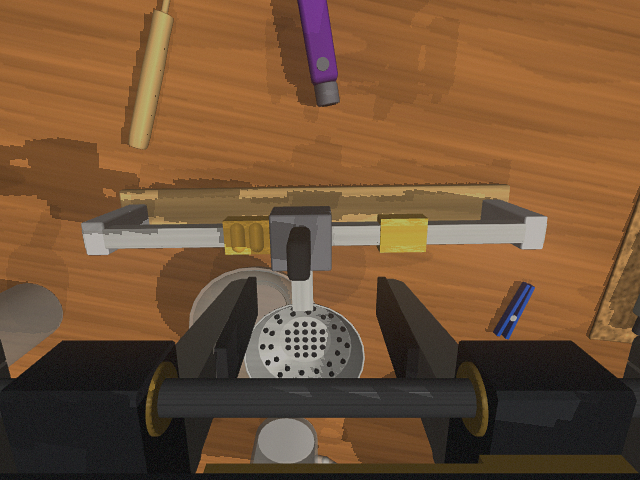

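```bash
python3 - <<'E'
import cv2
im=cv2.imread('pics/w8.png')
cv2.imwrite('pics/c8.png',cv2.resize(im[195:300,210:340],None,fx=6,fy=5.7,interpolation=cv2.INTER_CUBIC))
E
```

```text
(no output)
```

View pics/c8.png

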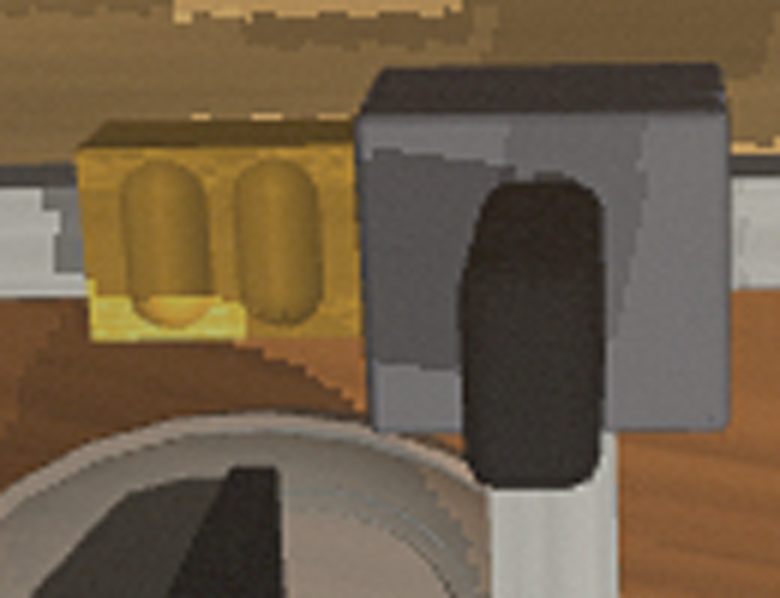

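```bash
python3 - <<'E'
from h import *
T=np.load('s8.npy')
c=lambda a,b:(210+a/6,195+b/5.7)
r=lambda a,b,z:ray('wrist',c(a,b),z,T).round(1)
n=r(222,240,102.5);cc=r(548,271,120);tt=r(534,372,165)
print('notch',n,'carr',cc,'tab top',tt,'crests',r(166,240,102.5),r(278,240,102.5))
for px in [(90,238),(540,232),(97,243)]: print(ray('wrist',px,98,T).round(1))
u=np.array([np.cos(np.radians(101)),np.sin(np.radians(101))])
print('travel',(cc-n)[:2]@u,(tt-n)[:2]@u)
shift((tt[0],tt[1],170),yaw=101)
E
```

```text
notch [ 503.1 -183.9  102.5] carr [ 493.7 -137.9  120. ] tab top [ 493.1 -137.9  165. ] crests [ 504.7 -191.7  102.5] [ 501.6 -176.1  102.5]
[ 531.6 -317.6   98. ]
[451.3  62.3  98. ]
[ 535.  -311.5   98. ]
travel 46.94845499513207 47.062940392357994
shift mm [ -6.  -11.9  64.6] ; tool y yaw now 101.14 turn 0.14
```

Emit:
apply_moves --motion "-0.004 -0.012 0.02 0 0.06; -0.006 -0.012 0.05 0 0.06; -0.006 -0.012 0.08 0 0.06; -0.006 -0.012 0.1 0 0.06; -0.006 -0.012 0.107 0 0.06"

```text
t: 11.7
eef_pos: [491.7, -138.3, 125.6]
tcp_rot: [-0.097, 0.995, 0.0, -0.002]
contact_force: [0.1, -0.2, 0.4]
width: 0.654
```

```bash
python3 - <<'E'
from h import *
import cv2
s=observe();print(s['eef_pos'],s['width'],s['contact_force']);np.save('s9.npy',wristT(s))
cv2.imwrite('pics/w9.png',camera('wrist'))
shift((493.4,-138,126.3),yaw=101.2)
E
```

```text
[ 491.6794829  -138.25070579  125.59944135] 0.6539221986406871 [ 0.0730242  -0.24598862  0.41528521]
shift mm [-1.6  0.  -0.6] ; tool y yaw now 101.08 turn -0.12
```

View pics/w9.png

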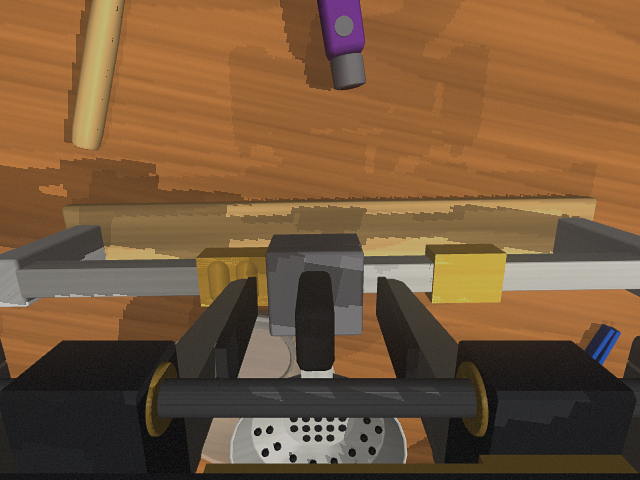

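Emit:
apply_moves --motion "-0.002 0 0 0 0.005; -0.002 0 0 0 0.005; -0.002 0 0 0 0.005; -0.002 0 0 0 0.005; -0.002 0 0 0 0.005"

```text
t: 12.25
eef_pos: [495.2, -138.7, 128.1]
tcp_rot: [-0.096, 0.995, -0.0, 0.001]
contact_force: [0.7, -0.6, -0.1]
width: 0.24
```

Emit:
apply_moves --motion "0 0 0 0 0.005; 0 0 0 0 0.005; 0 0 0 0 0.005; 0 0 0 0 0.005; 0 0 0 0 0.005"

```text
t: 12.75
eef_pos: [495.1, -138.6, 127.9]
tcp_rot: [-0.096, 0.995, 0.0, 0.0]
contact_force: [-2.2, 0.6, 5.7]
width: 0.172
```

```bash
python3 - <<'E'
from h import *
import cv2
s=observe();print(s['eef_pos'],s['width'],s['contact_force'])
u=R.from_quat(s['tcp_rot']).as_matrix()
print('to notch',(np.array([503.1,-183.9])-s['eef_pos'][:2])@u[:2,1])
np.save('s10.npy',wristT(s))
cv2.imwrite('pics/w10.png',camera('wrist')[195:345,150:420])
E
```

```text
[ 495.06103206 -138.64466923  127.8917175 ] 0.1721257410952291 [-2.22858131  0.63051545  5.74184537]
to notch -45.957095059252076
```

View pics/w10.png

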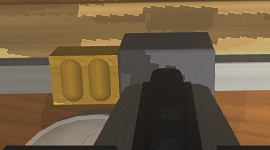

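```bash
python3 - <<'E'
from h import *
import cv2
im=cv2.imread('pics/w10.png')
cv2.imwrite('pics/c10.png',cv2.resize(im[40:115,40:220],None,fx=4.4,fy=4.4,interpolation=cv2.INTER_CUBIC))
E
```

```text
(no output)
```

View pics/c10.png

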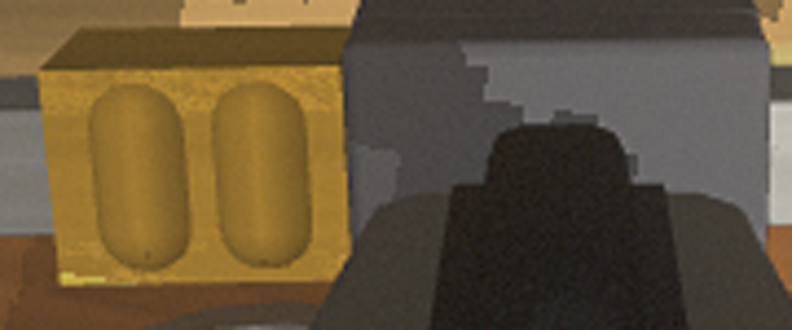

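```bash
python3 - <<'E'
from h import *
T=np.load('s10.npy')
c=lambda a,b:(190+a/4.4,235+b/4.4)
r=lambda a,b,z:ray('wrist',c(a,b),z,T)
a,b=r(140,175,102.5),r(262,175,102.5); n=(a+b)/2; print(a,b,n,np.linalg.norm(a-b))
ca=(r(350,150,120)+r(770,150,120))/2; print(ca,np.linalg.norm(r(350,150,120)-r(770,150,120)))
y=R.from_quat(observe()['tcp_rot']).as_matrix()[:,1]
p=np.array([495.06,-138.64,0]);print((n-p)@y,(n-ca)@y)
E
```

```text
[ 504.66572471 -191.67813569  102.5       ] [ 501.64944659 -176.22052593  102.5       ] [ 503.15758565 -183.94933081  102.5       ] 15.749147059279974
[ 484.45493124 -140.42572524  120.        ] 49.14960106299406
-46.01905193154416 -46.30180571234486
```

Emit:
apply_moves --motion "0 -0.006 0 0 0.005; 0 -0.012 0 0 0.005; 0 -0.018 0 0 0.005; 0 -0.024 0 0 0.005; 0 -0.028 0 0 0.005"

```text
t: 13.3
eef_pos: [500.9, -166.4, 127.9]
tcp_rot: [-0.096, 0.995, -0.0, 0.001]
contact_force: [0.5, 0.8, 6.2]
width: 0.171
```

Emit:
apply_moves --motion "0 -0.001 0 0 0.005; 0 -0.002 0 0 0.005; 0 -0.004 0 0 0.005; 0 -0.005 0 0 0.005; 0 -0.006 0 0 0.005"

```text
t: 13.8
eef_pos: [501.5, -169.5, 127.9]
tcp_rot: [-0.097, 0.995, 0.002, -0.0]
contact_force: [-3.4, 9.0, 10.2]
width: 0.173
```

Emit:
apply_moves --motion "0 -0.001 0 0 0.005; 0 -0.002 0 0 0.005; 0 -0.004 0 0 0.005; 0 -0.005 0 0 0.005; 0 -0.006 0 0 0.005"

```text
t: 14.3
eef_pos: [502.7, -175.0, 127.9]
tcp_rot: [-0.097, 0.995, 0.002, -0.0]
contact_force: [-2.4, 6.3, 9.6]
width: 0.176
```

Emit:
apply_moves --motion "0 -0.002 0 0 0.005; 0 -0.004 0 0 0.005; 0 -0.006 0 0 0.005; 0 -0.006 0 0 0.005; 0 -0.006 0 0 0.005"

```text
t: 14.8
eef_pos: [504.7, -184.2, 127.9]
tcp_rot: [-0.096, 0.995, -0.001, 0.001]
contact_force: [3.1, -1.4, 3.5]
width: 0.176
```

Emit:
apply_moves --motion "0 0 0 0 0.005; 0 0 0 0 0.005; 0 0 0 0 0.005; 0 0 0 0 0.005; 0 0 0 0 0.005"

```text
t: 15.3
eef_pos: [504.6, -184.2, 127.9]
tcp_rot: [-0.096, 0.995, -0.001, 0.001]
contact_force: [4.2, -1.9, 3.3]
width: 0.174
```

```bash
python3 - <<'E'
from h import *
import cv2
s=observe();print(s['eef_pos'],s['width'],s['contact_force'])
y=R.from_quat(s['tcp_rot']).as_matrix()[:2,1]
print('remaining to notch',(np.array([503.15,-183.95])-s['eef_pos'][:2])@y)
np.save('s11.npy',wristT(s))
cv2.imwrite('pics/w11.png',camera('wrist'))
t=camera('top');cv2.imwrite('pics/t11.png',cv2.resize(t[190:310,270:450],None,fx=4.4,fy=4.4,interpolation=cv2.INTER_CUBIC))
E
```

```text
[ 504.64271934 -184.20939539  127.92587656] 0.17392437288451443 [ 4.20499228 -1.87829238  3.29836876]
remaining to notch 0.5401291086859328
```

View pics/w11.png

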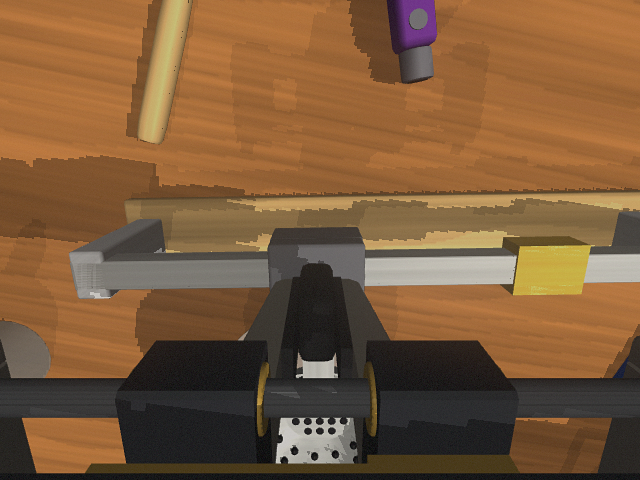

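View pics/t11.png

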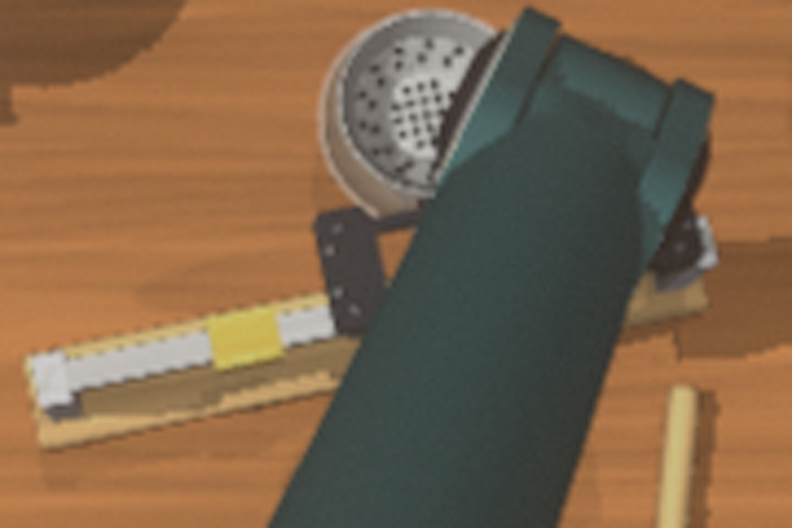

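```bash
python3 - <<'E'
import cv2
a=cv2.imread('pics/w8.png')[200:270,220:440]; b=cv2.imread('pics/w11.png')[220:310,255:605]
cv2.imwrite('pics/c8b.png',cv2.resize(a,None,fx=3.6,fy=3.6,interpolation=cv2.INTER_CUBIC))
cv2.imwrite('pics/c11b.png',cv2.resize(b,None,fx=2.28,fy=2.28,interpolation=cv2.INTER_CUBIC))
E
```

```text
(no output)
```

View pics/c8b.png

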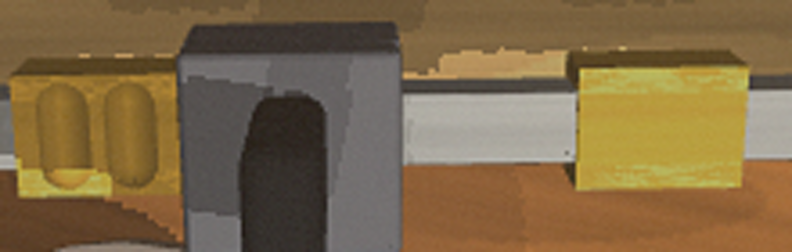

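View pics/c11b.png

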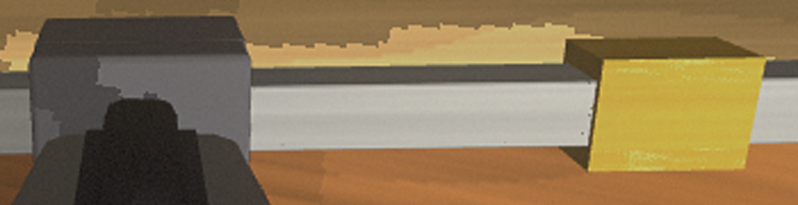

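```bash
python3 - <<'E'
from h import *
A=np.load('s8.npy');B=np.load('s11.npy')
u=np.array([np.cos(np.radians(101.5)),np.sin(np.radians(101.5)),0])
for zp in (98.5,100):
  n=ray('wrist',(246.7,236.1),102.5,A);p=ray('wrist',(220+661/3.6,200+127/3.6),zp,A)
  c=ray('wrist',(316.8,259.5),120,B);t=ray('wrist',(316.5,268),165,B);q=ray('wrist',(551.5,269.6),zp,B)
  print('notch-plain',(n-p)@u,'carr-plain',(c-q)@u,(t-q)@u, n,p,c,q)
E
```

```text
notch-plain -134.470203029403 carr-plain -135.26394339269407 -135.2668232970486 [ 502.31702448 -184.30402558  102.5       ] [476.68637218 -52.29360456  98.5       ] [ 488.97679768 -187.23117087  120.        ] [476.44927238 -51.74488715  98.5       ]
notch-plain -134.10450105542455 carr-plain -134.252128961742 -134.2550088660965 [ 502.31702448 -184.30402558  102.5       ] [476.35338767 -52.73454498 100.        ] [ 488.97679768 -187.23117087  120.        ] [476.08524685 -52.85149202 100.        ]
```

```bash
python3 - <<'E'
from h import *
import cv2
cv2.imwrite('pics/scF.png',camera('scene')); s=observe(); print(s['t'],s['eef_pos'],s['contact_force'],s['joint_velocities'].round(3))
E
```

```text
15.45 [ 504.62075859 -184.2310364   127.92234394] [ 4.73616846 -1.37226222  2.60121495] [0.003 0.001 0.001 0.    0.001 0.001 0.002]
```

View pics/scF.png

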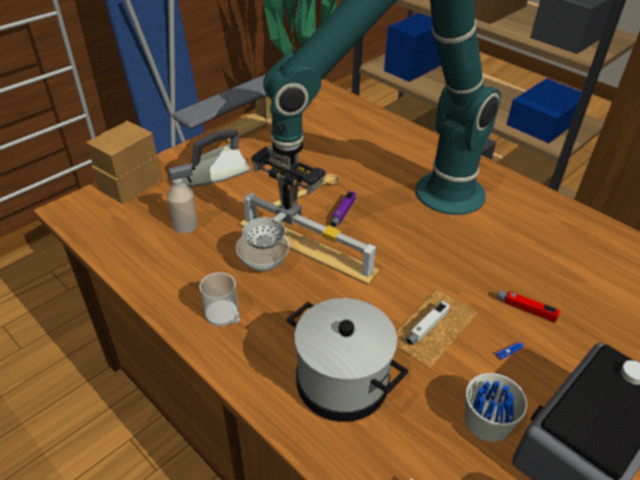

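The wand lies on the mat at (430,322), the strainer is over the bowl at (263,240), and every other object is where it started.

```bash
python3 -c "
from rig import *
print(finish_job())"
```

```text
the job is handed in; nothing more can be done
None
```

The job is handed in at about 15.5 s of the 58 s allowed; `finish_job()` gave no verdict.

- **Wand reading:** The first grasp missed because I lifted before the fingers had closed. I went back down and gripped the white wand properly. I held it about 80 mm in front of the pad and level with it, still for over 1.5 s. The top and wrist pictures both put the lens line within a few mm of the stub. The height match comes from the given 115 mm and my grasp offset, since no camera saw the pad face directly.
- **Wand back on the mat:** I released it where it had been lying, and the wrist and scene pictures both show it there.
- **Carriage:** I gripped it by its tab and slid it about 46 mm towards the ridged clip over the bowl. The push rose to about 9 N on the ridge, then dropped to a small pull of about 2 N past the crest.
- **Last checks:** Two estimates put the ball within 1 mm of the notch. One used the tool position and the ridges seen earlier; the other compared the carriage with the plain clip in the last picture. The fingers were still gripping the tab, with the grasp point about 2 mm above its middle. A sideways force of about 4–5 N across the rail remained. In the final scene picture no other object had visibly moved.

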